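# Square the weighing pan on the scale, then carry the tomato round to the bowl

## Robot

A 6-joint arm with a two-finger parallel gripper is mounted at the origin on a cart in front of the work surface, level with it; the furniture and walls round the work are solid. World frame = base frame: x ahead of the robot, y to its left, z up, the work surface at z = 0. Lengths are in m, angles in rad, forces in N, time in s.
With the tool pointing down it reaches from about 0.3 to 0.75 m from the base axis. Payload 8.5 kg.
Tool frame: the origin (TCP) lies between the finger pads; the fingertips stand 19 mm ahead of it and the grasp point (between the pads) is the TCP (arm.tcp_to_tips is the distance from the TCP to the fingertips, in m); z points along the fingers, y is the line along which they close (so a half turn about z gives the same grasp; the last joint's range is limited). The gripper opens to 85 mm and grips with 20 to 120 N. Pads are 22 mm wide; open, the fingers measure 114 mm over their backs; the gripper's body (76 mm by 85 mm) begins 54 mm behind the grasp point. The pads swing forward as they close: fully open they stand 13 mm farther back than shut.
Start: joints at [-1.368, 0.381, 1.297, -0, 1.464, -0.215], TCP at [0.223, -0.503, 0.25] pointing down, gripper open.
Joint ranges: [-3.11, 3.11], [-0.89, 2.33], [0.22, 2.48], [-1.42, 4.56], [0.17, 2.85], [-2.88, 2.88]. Speed limits (rad/s): [2.39, 2.39, 3.14, 3.14, 3.14, 3.14].

## Interface

Orientations are given as a rotation vector (axis times angle).
In Python, from rig import status, viewer, arm, nets gives the robot as it stands.
- The arm moves only by the tool arm_command, never from a script. Its argument "rows" is a list of rows, each a list of 3 entries, a list of its own where there are three numbers: the opening in per cent of the stroke, from 0 (shut) to 100 (fully open), then the shift along the tool's x, y, z in m, then the turn about the tool's z in degrees. A call has 1 to 10 rows; each row shifts and turns the commanded pose from where the row before left it, along the tool's axes as they then stand; what a row does not reach is not made up. A row lasts 1/10 s, in which the tool goes at most 50 mm and 8.59 degrees, less where a joint would pass 70% of its speed; a pose out of reach is approached as far as the arm can. A call is refused whole if a number of a shift passes 0.05 or a number of a turn 8.59, either way. A call with a gripper value outside its range is refused whole. The fingers move at their own pace and stop on an object; "squeeze" is the grip in N (left out, the last holds). Time passes only in rows, so rows that do not move let the fingers close. It gives the time, the measured TCP pose, the force, the opening and the grip force at its end, in the units of the state.
- status.get_obs(): the state, without advancing time (a new reading comes with each control period).
- viewer.capture(name): name is "scene" or "top" or "wrist"; returns (picture, depth): 384x512x3 uint8, red, green, blue; 384x512 float32, m along the optical axis (not along the pixel's ray), 0 where there is no reading.
- viewer.get_calibration(name): a dict with "K" (3x3 intrinsics, pixels), "cam_to_world" (4x4, takes a point from camera to world coordinates); the wrist camera has in their place "T_tool_cam" (4x4, takes a point from camera to tool coordinates, whose origin is the TCP and whose axes are the flange's). Camera axes: x right, y up, looking along -z (the intrinsics and any distortion apply to the point x, -y, -z); pixel columns grow to the right and rows downward; lengths in m; the calibration is good to about 2 mm. A picture is of the moment at which its call begins: read the wrist's pose just before it. get_calibration takes no time and is no camera call.
- arm.finish_job(): hands the job in; it is judged then, once.
Trained networks look in the newest picture that a camera, given by its name, has taken for a name from the list of things; names that differ only in an ending like _2 or _b are one class to them, and where a whole thing is asked for, a point or a joint stands for the part that bears it (a point fixed in the world has none). Each returns a list of dicts, best first, with "p" (0 to 1); they miss things now and then, are a little off and sometimes report something else, mostly with a low value. They report only what shows in the picture. A call takes as long as a camera call.
- nets.trace(camera, target): "mask" (384x512 bool, what is visible of it) and "box" ([left, top, right, bottom] in pixels, round what is visible of it).
The state is a dict: "t": time; "qpos": joint angles; "joint_vel": joint speeds; "joint_torque": joint torques, N m; "tcp_pos": TCP position; "ee_rot": TCP orientation; "force": force on the tool from outside, world axes, zero at the start; "wrist_torque": the same for the moment, N m; "finger_gap": opening from 0.0 (shut) to 1.0 (fully open); "grip_force": force on a finger pad.
Only numpy, scipy, OpenCV 4.12 (cv2) and the standard library are available. Lean on these libraries where they do the work, as an engineer would, in place of code of your own. Each camera call takes 0.05 s, during which the arm holds its last target. There are 200 camera calls.

## Task

The weighing pan with the tomato stands crooked on the kitchen scale, partly off the platform: slide it along the platform until its nose and its left side sit square against both upturned edges, so that the scale weighs true. Then lift it off by its handle and swing it a quarter turn from how it stood, so that its open nose reaches a few centimetres in over the rim of the empty cream bowl, close above the rim but touching nothing; keep it level all the way so that the tomato stays in the middle, and leave the tomato and the other things alone. Finish holding the pan there by the handle, level and still, ready to be tipped.

Things in the scene. Friction and masses are not known exactly. Their poses are not given: they have to be found in the camera images.
- scale: flat white kitchen scale 205 x 166 mm, fixed, turned up to 0.2 rad. Origin: centre of its underside; x to its back (away from the robot), y to its left, z up; black display at the front. Its steel platform, top 34 mm above the origin, spans x -64 to +85, y -62 to +66 mm; its back and left edges are turned up as stops 12 mm high, front and right are open. The housing round it is 8 mm lower
- platform_corner (a point): inner corner of the scale's platform, where the inner faces of the back stop (x = +85 mm) and the left stop (y = +66 mm) meet, on the platform's top: (85, 66, 34) mm in the scale's frame. With the pan home against both stops, the pan's origin is at (23, 8, 34) mm in the scale's frame and their axes are parallel
- pan: loose steel weighing pan, a square tray 124 mm long (x), 116 mm wide (y), about 0.22 kg. Origin: centre of its underside; x to the low open nose, -x to the handle (towards the robot), z up. Walls 3 mm thick, 28 mm high, sloping to 15 mm at the nose. It starts on the platform 22 to 48 mm short of home along the scale's x, 18 to 40 mm along its y, turned up to 0.2 rad
- pan_grip (a point): the middle of the pan's handle: a straight dark wooden bar along the pan's x, 74 mm long, 16 mm wide (y), 18 mm high, centred 28 mm above the pan's underside and 108 mm behind the pan's origin. 19 mm are free below it to the platform's level. A grip of 60 N holds the loaded pan level; pressing the handle down makes the pan rub as it slides
- pan_nose (a point): the middle of the top of the pan's low front edge, 62 mm in front of the pan's origin, 13.5 mm above its underside
- pan_middle (a point): where the tomato's centre is when it rests in the middle of the pan: 26 mm above the underside, over the pan's origin. The pan's floor is dished: a flat middle 16 mm square, 4 mm above the underside, from which four facets rise outward at 10 degrees
- tomato: loose round red tomato with a small green calyx, a ball 44 mm across, 46 g; origin at its centre. It lies in the middle of the pan and can roll
- mixing_bowl: loose empty cream-coloured bowl, round, 169 mm across and 83 mm high; origin: centre of its underside. It stands to the left or to the right of the scale, in the place that the full bowl does not take
- bowl_mouth (a point): centre of the empty bowl's mouth, at the height of its rim (83 mm above its underside); the rim's radius is 84 mm
- vegetable_bowl: spotted white bowl full of vegetables, 215 mm across, 154 mm high with its contents, fixed, on the other side of the scale; origin: centre of its underside. Not needed
- garlic: garlic bulb 56 mm across and 55 mm high, loose, on the worktop in front of the left bowl; origin: centre of its underside. Leave alone
- timer: round cream kitchen timer 64 mm across, 54 mm high, loose, on the worktop in front of the right bowl; origin: centre of its underside. Leave alone

How it is judged:
On the way, in this order (a step that is already met when the one before it is completed fails the run):
1. the pan stands on the platform square against both upturned edges: within 4 mm of each and within 0.05 rad (x of pan in the frame of scale between 0.019 and 0.027 m and y of pan in the frame of scale between 0.004 and 0.012 m and z of pan in the frame of scale below 0.038 m and angle between the x axis of pan and the x axis of scale, either way round below 0.05 rad), for 0.3 s.
2. the pan is held by its handle clear above the scale, its underside at least 20 mm over the platform (z of pan in the frame of scale above 0.054 m and contact force between the fingers and pan above 1 N and contact force between pan and scale below 0.1 N and distance between the grasp point and pan_grip below 0.05 m), for 0.1 s.
At the end, for the whole second after the job is handed in: Held still by the handle alone, level within 0.09 rad, underside 88 to 190 mm up, a quarter turn (within 0.2 rad) from square on the scale, nose within 70 mm of the empty bowl's mouth centre, pan's middle over 50 mm from it; tomato within 14 mm of the pan's middle; bowl not moved 20 mm (horizontal distance between pan_nose and bowl_mouth below 0.07 m and horizontal distance between pan and bowl_mouth above 0.05 m and height (world z) of pan between 0.088 and 0.19 m and angle between the x axis of pan and the y axis of scale, either way round below 0.2 rad and angle between pan's own z axis and vertical below 0.09 rad and distance between tomato and pan_middle below 0.014 m and contact force between the fingers and pan above 1 N and contact force between pan and mixing_bowl below 0.1 N and contact force between pan and scale below 0.1 N and contact force between pan and vegetable_bowl below 0.1 N and linear speed of pan below 0.02 m/s and angular speed of pan below 0.1 rad/s and linear speed of tomato below 0.03 m/s and distance of mixing_bowl from where it was at the start of the episode below 0.02 m and angle between mixing_bowl's own z axis and vertical below 0.1 rad and distance between the grasp point and pan_grip below 0.05 m); the arm keeps its last pose, push and grip.
It fails at once if the tomato rolls more than 25 mm from the middle of the pan (distance between tomato and pan_middle above 0.025 m).
It fails at once if the pan is tilted more than 0.2 rad (angle between pan's own z axis and vertical above 0.2 rad).
It fails at once if the robot touches the tomato (contact force between the arm and tomato above 0.3 N).
It fails at once if the empty bowl is pushed more than 20 mm (distance of mixing_bowl from where it was at the start of the episode above 0.02 m).
It fails at once if the garlic or the timer is moved more than 30 mm (distance of any of garlic, timer from where it was at the start of the episode above 0.03 m).
It also fails if it takes over 48 s, if anything falls off the work surface, if the arm or the gripper's body presses on something with over 40 N, if the wrist force passes 120 N, or if a joint passes its speed limit or range.

## Working session

There is one attempt and no reset: what is moved stays moved. The work goes in short steps, Python scripts to look and compute and a tool call to move; the robot and the scene stay as the last step left them, time stands still between calls to the robot, and variables do not carry over. Pictures are saved under pics/ and viewed, at most 10 in all, crops included, and the job is handed in when it is done.

Besides the shell and the picture viewer there is one more tool, called after ">>>" as a command line: name --argument value ..., lists and objects as JSON in quotes. arm_command: Moves the arm, as the interface text tells. Its arguments: {"type":"object","properties":{"rows":{"type":"array"},"squeeze":{"type":"number"}},"required":["rows"]}

```bash
mkdir -p pics
cat > h.py <<'E'
import numpy as np, cv2
from scipy.spatial.transform import Rotation as R
from rig import status, viewer, arm, nets
def cloud(name):
    o=status.get_obs()
    pic,d=viewer.capture(name); c=viewer.get_calibration(name); K=c["K"]
    if "cam_to_world" in c: T=np.array(c["cam_to_world"])
    else:
        W=np.eye(4); W[:3,:3]=R.from_rotvec(o["ee_rot"]).as_matrix(); W[:3,3]=o["tcp_pos"]; T=W@np.array(c["T_tool_cam"])
    v,u=np.mgrid[0:d.shape[0],0:d.shape[1]]
    P=np.stack([(u-K[0][2])/K[0][0]*d,-(v-K[1][2])/K[1][1]*d,-d],-1)
    P=P@T[:3,:3].T+T[:3,3]; P[d==0]=np.nan
    return pic,P,c
def save(n,p): cv2.imwrite("pics/"+n+".png",cv2.cvtColor(p,cv2.COLOR_RGB2BGR))
E
python3 - <<'E'
from h import *
o=status.get_obs(); print(o["tcp_pos"],o["ee_rot"])
for n in ["top","scene"]:
    pic,P,c=cloud(n); save(n,pic); print(n,[k for k in c], np.round(c["cam_to_world"],3).tolist())
    if n=="top":
      for t in ["scale","pan","pan_grip","tomato","mixing_bowl","vegetable_bowl","garlic","timer"]:
        for r in nets.trace(n,t)[:1]:
            m=r["mask"]&np.isfinite(P[...,0]); Q=P[m]
            print(t,round(r["p"],2),r["box"],m.sum(),np.round(np.median(Q,0),3),np.round(Q.min(0),3),np.round(Q.max(0),3))
E
```

```text
[ 0.22311598 -0.50241988  0.24970123] [-3.07184170e+00 -6.51237186e-01 -3.11903443e-05]
top ['K', 'cam_to_world'] [[0.017, 0.994, -0.105, 0.429], [-1.0, 0.018, 0.004, -0.011], [0.006, 0.105, 0.994, 1.007], [0.0, 0.0, 0.0, 1.0]]
scale 0.84 [205.6, 140.0, 266.0, 220.5] 2033 [0.601 0.072 0.03 ] [ 0.471 -0.053 -0.004] [0.683 0.122 0.049]
pan 0.76 [220.3, 160.2, 266.6, 235.8] 1979 [0.551 0.005 0.043] [ 0.418 -0.054 -0.005] [0.632 0.079 0.073]
pan_grip 0.92 [217.9, 159.8, 265.6, 237.9] 1797 [0.551 0.005 0.043] [ 0.418 -0.051  0.035] [0.632 0.075 0.073]
tomato 0.6 [235.8, 175.3, 252.8, 191.7] 173 [0.564 0.012 0.075] [ 0.546 -0.009  0.06 ] [0.582 0.031 0.085]
mixing_bowl 0.64 [93.4, 150.5, 155.6, 216.3] 3178 [0.567 0.349 0.029] [ 0.478  0.244 -0.006] [0.666 0.451 0.084]
vegetable_bowl 0.96 [320.8, 149.3, 400.9, 232.9] 5150 [ 0.541 -0.301  0.092] [ 0.436 -0.451 -0.005] [ 0.672 -0.196  0.155]
garlic 0.5 [164.3, 240.7, 183.2, 255.1] 282 [0.384 0.194 0.035] [ 0.356  0.17  -0.003] [0.408 0.228 0.053]
timer 0.64 [206.5, 143.5, 265.7, 218.9] 2183 [0.604 0.069 0.03 ] [ 0.471 -0.057 -0.005] [0.686 0.122 0.066]
scene ['K', 'cam_to_world'] [[-0.744, 0.478, -0.466, -0.001], [-0.667, -0.555, 0.497, 0.594], [-0.021, 0.681, 0.732, 0.937], [0.0, 0.0, 0.0, 1.0]]
```

```bash
python3 -c "
import cv2
a=cv2.imread('pics/top.png')[110:300,80:420];cv2.imwrite('pics/topc.png',cv2.resize(a,(800,447),interpolation=2))"
```

```text
(no output)
```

View pics/topc.png

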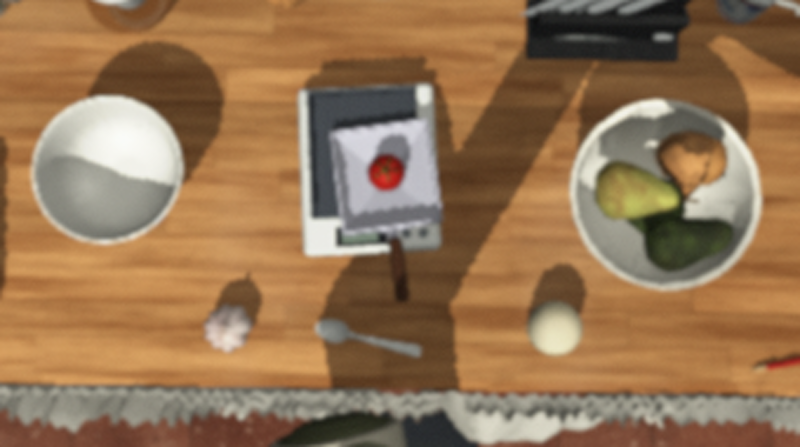

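View pics/scene.png

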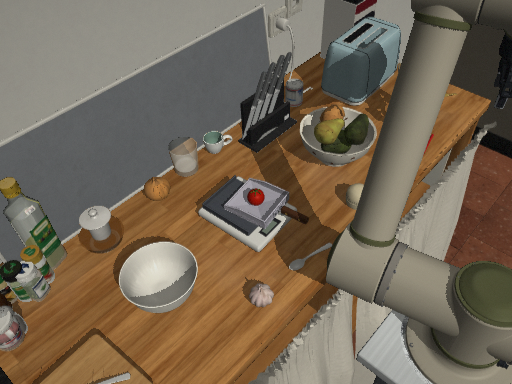

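The bowl is left of the scale and the pan's handle points at the robot. Next I'll take a close wrist view.

>>> arm_command --rows '[[100, [0.026, -0.025, -0.015], 0], [100, [0.026, -0.025, -0.015], 0], [100, [0.026, -0.025, -0.015], 0], [100, [0.026, -0.025, -0.015], 0], [100, [0.026, -0.025, -0.015], 0], [100, [0.026, -0.025, -0.015], 0], [100, [0.026, -0.025, -0.015], 0], [100, [0.026, -0.025, -0.015], 0], [100, [0.026, -0.025, -0.015], 0], [100, [0.026, -0.025, -0.015], 0]]'

```text
t: 1.5
tcp_pos: [0.3595, -0.1672, 0.4011]
ee_rot: [3.073, 0.651, 0.001]
force: [0.8, -1.5, 0.7]
finger_gap: 0.997
grip_force: 0.0
```

>>> arm_command --rows '[[100, [0.026, -0.025, 0], 4.8], [100, [0.026, -0.025, 0], 4.8], [100, [0.026, -0.025, 0], 4.8], [100, [0.026, -0.025, 0], 4.8], [100, [0.026, -0.025, 0], 4.8], [100, [0, 0, 0], 0], [100, [0, 0, 0], 0], [100, [0, 0, 0], 0]]'

```text
t: 2.3
tcp_pos: [0.4533, -0.017, 0.4004]
ee_rot: [3.141, -0.002, 0.0]
force: [0.2, 0.8, 0.7]
finger_gap: 0.999
grip_force: 0.0
```

Run:
```python
from h import *
o=status.get_obs(); print(o["t"],o["tcp_pos"],o["ee_rot"],o["qpos"])
pic,P,c=cloud("wrist"); save("w1",pic); np.save("P1.npy",P); print(np.round(c["T_tool_cam"],3).tolist(),c["K"])
for t in ["scale","pan","pan_grip","tomato"]:
  for r in nets.trace("wrist",t)[:1]:
    m=r["mask"]&np.isfinite(P[...,0]); Q=P[m]; np.save("m_%s.npy"%t,m)
    print(t,round(r["p"],2),r["box"],m.sum(),np.round(np.median(Q,0),3),np.round(Q.min(0),3),np.round(Q.max(0),3))
```

```text
2.3 [ 0.45331563 -0.01696955  0.4004163 ] [ 3.14138403e+00 -1.72923574e-03  4.35938786e-05] [-2.99320301e-01  1.36853871e-01  1.21202218e+00 -1.95546371e-04
  1.79262880e+00  1.27253393e+00]
[[-0.0, 0.948, 0.32, 0.083], [1.0, 0.0, 0.0, -0.002], [0.0, 0.32, -0.948, -0.123], [0.0, 0.0, 0.0, 1.0]] [[344.83390725   0.         254.95556967]
 [  0.         344.83390725 196.06412531]
 [  0.           0.           1.        ]]
scale 0.73 [146.1, 1.9, 278.2, 129.8] 5172 [0.54  0.087 0.031] [ 0.47  -0.052 -0.002] [0.638 0.129 0.067]
pan 0.74 [176.1, 0.0, 284.8, 173.1] 9682 [0.557 0.008 0.044] [ 0.399 -0.058 -0.003] [0.633 0.084 0.072]
pan_grip 0.88 [174.8, 0.0, 282.9, 173.7] 9360 [0.558 0.009 0.044] [ 0.419 -0.052 -0.002] [0.631 0.08  0.072]
tomato 0.8 [214.3, 35.1, 251.9, 77.3] 1047 [0.565 0.012 0.075] [ 0.544 -0.008  0.039] [0.587 0.034 0.087]
```

View pics/w1.png

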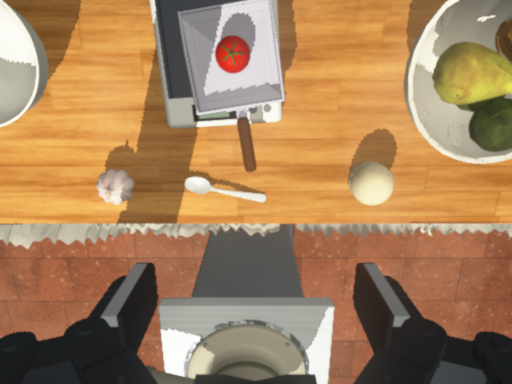

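The pan and scale are cut off at the image's top edge (pan columns 177-284), the handle is at (246,145). I'll move forward for a full view.

>>> arm_command --rows '[[100, [0.03, 0, 0], 0], [100, [0.03, 0, 0], 0], [100, [0.03, 0, 0], 0], [100, [0.03, 0, 0], 0], [100, [0, 0, 0], 0], [100, [0, 0, 0], 0]]'

```text
t: 3.15
tcp_pos: [0.5737, -0.0169, 0.3998]
ee_rot: [-3.141, 0.002, 0.002]
force: [-0.3, -0.3, 0.2]
finger_gap: 1.001
grip_force: 0.0
```

Run:
```python
from h import *
o=status.get_obs(); print(o["t"],o["tcp_pos"])
pic,P,c=cloud("wrist"); save("w2",pic); np.save("P2.npy",P)
cv2.imwrite("pics/w2c.png",cv2.resize(cv2.cvtColor(pic,6-2),None,fx=1.5,fy=1.5))
for t in ["scale","pan","tomato","mixing_bowl"]:
  for r in nets.trace("wrist",t)[:1]:
    m=r["mask"]&np.isfinite(P[...,0]); np.save("m_%s.npy"%t,m); Q=P[m]
    print(t,round(r["p"],2),r["box"],m.sum(),np.round(np.median(Q,0),3))
# platform / scale top: heights
M=np.isfinite(P[...,0])&(P[...,0]>.4)&(P[...,0]<.76)&(abs(P[...,1]-.03)<.15)
def rect(lo,hi,name):
    q=P[M&(P[...,2]>lo)&(P[...,2]<hi)][:,:2].astype(np.float32)
    (cx,cy),(w,h),a=cv2.minAreaRect(q*1000); print(name,len(q),round(cx,1),round(cy,1),round(w,1),round(h,1),round(a,2))
h,_=np.histogram(P[M][:,2],bins=np.arange(-.004,.1,.002)); print(h.tolist())
rect(.018,.1,"all");rect(.03,.038,"plat")
```

```text
3.15 [ 0.57373298 -0.01691054  0.39983571]
scale 0.59 [153.3, 60.7, 277.0, 207.6] 7875 [0.635 0.07  0.033]
pan 0.95 [185.7, 95.6, 283.6, 249.8] 7730 [0.557 0.008 0.044]
tomato 0.58 [219.1, 132.7, 252.8, 168.4] 822 [0.569 0.013 0.075]
mixing_bowl 0.87 [1.6, 95.9, 64.7, 216.7] 5962 [0.547 0.322 0.02 ]
[2230, 21597, 8055, 71, 0, 0, 0, 0, 0, 0, 44, 138, 177, 771, 1492, 333, 3, 272, 2925, 1064, 62, 391, 1255, 1997, 2356, 652, 202, 95, 88, 80, 95, 105, 204, 413, 136, 131, 296, 245, 97, 109, 97, 136, 78, 33, 4, 4, 0, 0, 0, 0, 0]
all 16536 542.6 69.2 267.3 239.3 3.81
plat 4323 590.4 39.2 149.2 128.6 3.76
```

View pics/w2c.png

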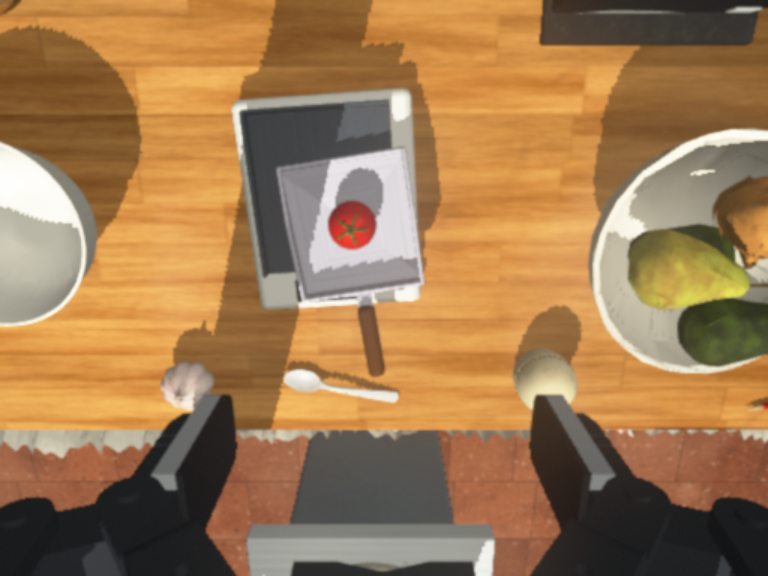

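Run:
```python
from h import *
P=np.load("P2.npy"); mp=np.load("m_pan.npy")
F=np.isfinite(P[...,0])
def line(q):
    vx,vy,x,y=cv2.fitLine((q[:,:2]*1000).astype(np.float32),cv2.DIST_HUBER,0,.5,.01).ravel(); return np.degrees(np.arctan2(vy,vx)),x,y
Z=P[...,2]; X=P[...,0]; Y=P[...,1]
dil=cv2.dilate(mp.astype(np.uint8),np.ones((7,7)))>0
# scale housing+stops outline via column/row extremes of z>0.02
S=F&(Z>.015)&(Z<.055)&(X>.45)&(X<.75)&(abs(Y-.04)<.12)&~dil
L=[];B=[]
for x in np.arange(.52,.67,.005):
    q=P[S&(abs(X-x)<.0025)]; L.append(q[np.argmax(q[:,1])])
for y in np.arange(0.0,.11,.005):
    q=P[S&(abs(Y-y)<.0025)]; B.append(q[np.argmax(q[:,0])])
print("scale left",line(np.array(L)),"back",line(np.array(B)), np.median(np.array(L)[:,2]),np.median(np.array(B)[:,2]))
q=P[S&(Z>.042)&(Z<.05)]; print("stop top pts",len(q))
# platform-only pts
p=S&(Z>.031)&(Z<.037); q=P[p]
L=[];B=[]
for x in np.arange(.56,.65,.004):
    a=q[abs(q[:,0]-x)<.002]; L.append(a[np.argmax(a[:,1])])
for y in np.arange(.03,.1,.004):
    a=q[abs(q[:,1]-y)<.002]; B.append(a[np.argmax(a[:,0])])
print("plat left",line(np.array(L)),"back",line(np.array(B)))
# handle
H=F&(X<.52)&(X>.38)&(abs(Y)<.08)&(Z>.055)&(Z<.085)
n,lab,st,ce=cv2.connectedComponentsWithStats(H.astype(np.uint8)); print(st[:,4])
rr=H&(X<.475); q=P[rr]; print("handle rect",cv2.minAreaRect((q[:,:2]*1000).astype(np.float32)),line(q),np.median(q[:,2]),q[:,2].max())
# pan: all points in mask except handle
q=P[mp&F&(Z>.037)&(Z<.07)&(X>.487)]
print("pan rect",cv2.minAreaRect((q[:,:2]*1000).astype(np.float32)), len(q))
```

```text
scale left (np.float32(3.4962182), np.float32(595.91284), np.float32(119.57439)) back (np.float32(-86.33207), np.float32(676.98724), np.float32(57.621334)) 0.019535516386146035 0.018175963146558727
stop top pts 682
plat left (np.float32(3.6855652), np.float32(603.677), np.float32(104.14757)) back (np.float32(-86.50555), np.float32(663.49243), np.float32(57.69713))
[195605   1003]
handle rect ((447.10186767578125, -3.8658313751220703), (58.22609329223633, 16.367610931396484), 9.205867767333984) (np.float32(9.853696), np.float32(447.33682), np.float32(-4.369845)) 0.06943899767858203 0.07308713028566216
pan rect ((555.4716796875, 13.166969299316406), (140.44203186035156, 116.99835205078125), 8.79753303527832) 7205
```

Scale: origin about (0.581,0.036), yaw 3.6°. Pan: yaw about 9.5°, grip point about (0.456,-0.003,0.062), 42 mm / 28 mm short of home, which fits the ranges given. I'll go to the handle.

>>> arm_command --rows '[[100, [-0.012, -0.0014, 0.024], 0], [100, [-0.012, -0.0014, 0.024], 0], [100, [-0.012, -0.0014, 0.024], 0], [100, [-0.012, -0.0014, 0.024], 0], [100, [-0.012, -0.0014, 0.024], 0], [80, [-0.012, -0.0014, 0.024], 0], [70, [-0.012, -0.0014, 0.024], 0], [60, [-0.012, -0.0014, 0.024], 0], [60, [-0.012, -0.0014, 0.024], 0], [60, [-0.01, -0.0014, 0.022], 0]]'

```text
t: 4.4
tcp_pos: [0.4546, -0.0023, 0.1619]
ee_rot: [3.141, -0.002, 0.001]
force: [0.4, -0.6, -0.2]
finger_gap: 0.599
grip_force: 0.0
```

>>> arm_command --rows '[[60, [0, 0, 0], -4.75], [60, [0, 0, 0], -4.75], [60, [0, 0, 0.02], 0], [60, [0, 0, 0.02], 0], [60, [0, 0, 0], 0], [60, [0, 0, 0], 0]]'

```text
t: 5.0
tcp_pos: [0.4557, -0.0025, 0.123]
ee_rot: [3.131, 0.258, 0.001]
force: [0.6, 0.1, 0.2]
finger_gap: 0.602
grip_force: 0.0
```

Run:
```python
from h import *
o=status.get_obs(); print(o["t"],o["tcp_pos"],o["ee_rot"])
pic,P,c=cloud("wrist"); save("w3",pic)
Z=P[...,2]; X=P[...,0]; Y=P[...,1]
H=np.isfinite(X)&(X<.48)&(X>.40)&(abs(Y)<.025)&(Z>.064)&(Z<.08); q=(P[H][:,:2]*1000).astype(np.float32)
print(len(q),cv2.minAreaRect(q))
p=np.median(P[H],0); print(p)
```

```text
5.0 [ 0.45573316 -0.0024978   0.12298255] [3.13083920e+00 2.58331275e-01 6.57627327e-04]
2720 ((449.505126953125, -4.193371772766113), (63.73084259033203, 16.236019134521484), 8.878969192504883)
[ 0.45222057 -0.00357497  0.0695591 ]
```

View pics/w3.png

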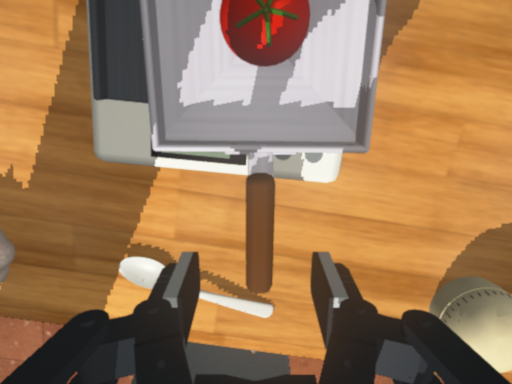

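The handle (columns 246-274, rows 175-290) is centred between the fingers and aligned. I'll descend and grip.

>>> arm_command --rows '[[60, [0, 0, 0.02], 0], [60, [0, 0, 0.02], 0], [60, [0, 0, 0.015], 0], [60, [0, 0, 0.006], 0], [60, [0, 0, 0], 0], [45, [0, 0, 0], 0], [35, [0, 0, 0], 0], [28, [0, 0, 0], 0]]' --squeeze 60

```text
t: 5.85
tcp_pos: [0.456, -0.0025, 0.0619]
ee_rot: [3.131, 0.259, 0.002]
force: [0.1, -0.1, -0.4]
finger_gap: 0.284
grip_force: 0.0
```

>>> arm_command --rows '[[24, [0, 0, 0], 0], [20, [0, 0, 0], 0], [17, [0, 0, 0], 0], [14, [0, 0, 0], 0], [0, [0, 0, 0], 0], [0, [0, 0, 0], 0], [0, [0, 0, 0], 0]]' --squeeze 60

```text
t: 6.55
tcp_pos: [0.4558, -0.0025, 0.0614]
ee_rot: [3.131, 0.258, 0.0]
force: [0.5, 0.6, 3.7]
finger_gap: 0.179
grip_force: 58.6
```

>>> arm_command --rows '[[0, [0.001, -0.001, -0.0005], 0.2], [0, [0.003, -0.0025, 0], 0.5], [0, [0.0035, -0.003, 0], 0.5], [0, [0.0035, -0.003, 0], 0.5], [0, [0.0035, -0.003, 0], 0.5], [0, [0.0035, -0.003, 0], 0.5], [0, [0.0035, -0.003, 0], 0.5], [0, [0.0035, -0.003, 0], 0.5], [0, [0.0035, -0.003, 0], 0.5], [0, [0.0035, -0.003, 0], 0.5]]'

```text
t: 7.55
tcp_pos: [0.4842, 0.0292, 0.0617]
ee_rot: [-3.139, -0.129, 0.0]
force: [-1.6, -0.7, -0.7]
finger_gap: 0.171
grip_force: 58.2
```

>>> arm_command --rows '[[0, [0.003, -0.0025, 0], 0.5], [0, [0.002, -0.0015, 0], 0.4], [0, [0.001, -0.0005, 0], 0.2], [0, [0, 0, 0], 0], [0, [0, 0, 0], 0]]'

```text
t: 8.05
tcp_pos: [0.4897, 0.0338, 0.0619]
ee_rot: [-3.14, -0.1, -0.001]
force: [0.7, 0.5, -1.3]
finger_gap: 0.177
grip_force: 58.1
```

```bash
cat > m.py <<'E'
from h import *
import sys
o=status.get_obs(); print(o["t"],o["tcp_pos"],np.degrees(2*np.arctan2(o["ee_rot"][1],o["ee_rot"][0])),o["force"],o["wrist_torque"])
pic,P,c=cloud("wrist"); save(sys.argv[1],pic)
pt,Pt,_=cloud("top"); save(sys.argv[1]+"t",pt); save(sys.argv[1]+"s",viewer.capture("scene")[0])
a=[cv2.resize(pic,None,fx=1,fy=1),cv2.resize(pt[120:240,180:300],(384,384),interpolation=2)]
save(sys.argv[1]+"c",np.hstack(a))
np.save("P_"+sys.argv[1],P); np.save("Pt_"+sys.argv[1],Pt)
E
python3 m.py a
```

```text
8.05 [0.48973746 0.0337757  0.06185696] -356.35710466868505 [ 0.68603753  0.51354366 -1.25339706] [ 0.05232313 -0.05692616  0.07393634]
```

Run:
```python
import cv2,numpy as np
s=cv2.imread("pics/as.png")[150:270,180:330]; c=cv2.imread("pics/ac.png")
cv2.imwrite("pics/av.png",np.vstack([cv2.resize(c,(780,334)),np.hstack([cv2.resize(s,(325,260),interpolation=2),np.zeros((260,455,3),np.uint8)])]))
```

```text
(no output)
```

View pics/av.png

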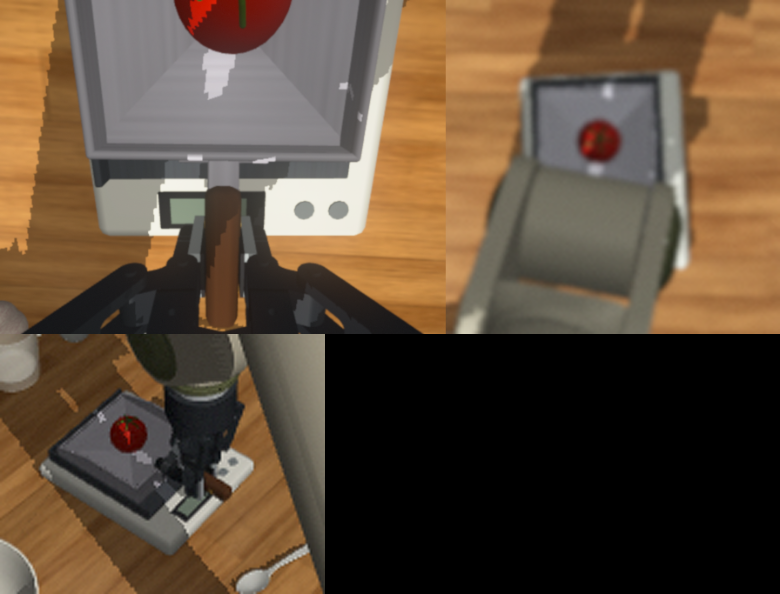

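The pan (wrist view) is now almost square in the corner, about 5 mm from each stop, with the tomato centred. I'll creep into contact.

>>> arm_command --rows '[[0, [0.001, -0.001, 0], 0], [0, [0.001, -0.001, 0], 0], [0, [0.001, -0.001, 0], 0], [0, [0.001, -0.001, 0], 0], [0, [0, 0, 0], 0], [0, [0, 0, 0], 0]]'

```text
t: 8.8
tcp_pos: [0.4921, 0.0368, 0.0617]
ee_rot: [3.138, 0.1, -0.005]
force: [-7.1, -12.3, 1.7]
finger_gap: 0.177
grip_force: 59.2
```

>>> arm_command --rows '[[0, [0, -0.001, 0], 0], [0, [0, 0, 0], 0], [0, [0, 0, 0], 0]]'

```text
t: 9.1
tcp_pos: [0.492, 0.037, 0.0618]
ee_rot: [3.136, 0.1, -0.006]
force: [-9.4, -17.1, 4.2]
finger_gap: 0.176
grip_force: 59.8
```

>>> arm_command --rows '[[0, [0.001, 0, 0], 0], [0, [0, 0, 0], 0], [0, [0, 0, 0], 0]]'

```text
t: 9.4
tcp_pos: [0.4925, 0.037, 0.0617]
ee_rot: [3.136, 0.1, -0.008]
force: [-12.0, -18.1, 5.0]
finger_gap: 0.18
grip_force: 59.9
```

>>> arm_command --rows '[[0, [0, 0.001, 0], 0], [0, [0.001, 0.001, 0], 0], [0, [0, 0, 0], 0], [0, [0, 0, 0], 0]]'

```text
t: 9.8
tcp_pos: [0.4937, 0.0365, 0.0617]
ee_rot: [3.139, 0.1, -0.007]
force: [-10.1, -8.0, 4.6]
finger_gap: 0.172
grip_force: 59.3
```

>>> arm_command --rows '[[0, [0.001, 0, 0], 0], [0, [0, 0, 0], 0], [0, [0, 0, 0], 0]]'

```text
t: 10.1
tcp_pos: [0.4937, 0.0366, 0.0617]
ee_rot: [3.139, 0.101, -0.011]
force: [-14.1, -9.6, 8.9]
finger_gap: 0.176
grip_force: 59.9
```

```bash
python3 m.py b
python3 - <<'E'
import numpy as np,cv2
P=np.load("P_b.npy");Pt=np.load("Pt_b.npy")
for n,P in (("w",P),("t",Pt)):
    u=np.array([np.cos(.063),np.sin(.063)]);v=np.array([-u[1],u[0]])
    U=P[...,:2]@u-.581;V=P[...,:2]@v; Z=P[...,2]
    # profile across back region and across left region (scale frame)
    for nm,A,B,r in (("x",U,V,np.arange(.07,.106,.003)),("y",V,U,np.arange(.045,.09,.003))):
        print(n,nm,[(round(a*1e3),np.round(1e3*np.nanmedian(Z[(abs(A-a)<.0015)&(abs(B-(.0 if nm=='x' else .03))<.02)]),0)) for a in r if ((abs(A-a)<.0015)&(abs(B-(.0 if nm=='x' else .03))<.02)).sum()])
E
```

```text
10.1 [0.49369638 0.03656845 0.06169799] 3.675659196444623 [-14.068096    -9.55401616   8.89608697] [-1.374393    1.88259004 -0.14763864]
w x []
w y [(45, np.float64(43.0)), (48, np.float64(43.0)), (51, np.float64(44.0)), (54, np.float64(44.0)), (57, np.float64(45.0)), (60, np.float64(52.0)), (63, np.float64(63.0)), (66, np.float64(61.0))]
t x [(70, np.float64(43.0)), (73, np.float64(44.0)), (76, np.float64(45.0)), (79, np.float64(45.0)), (82, np.float64(47.0)), (85, np.float64(45.0)), (88, np.float64(43.0)), (94, np.float64(22.0)), (97, np.float64(20.0)), (100, np.float64(16.0)), (103, np.float64(-2.0))]
t y [(45, np.float64(42.0)), (48, np.float64(43.0)), (51, np.float64(43.0)), (54, np.float64(43.0)), (57, np.float64(44.0)), (60, np.float64(56.0)), (63, np.float64(61.0)), (66, np.float64(44.0)), (69, np.float64(42.0)), (72, np.float64(25.0)), (75, np.float64(24.0)), (78, np.float64(22.0)), (84, np.float64(-0.0)), (87, np.float64(-2.0))]
```

Run:
```python
import cv2,numpy as np
s=cv2.imread("pics/bs.png")[160:260,190:300]; c=cv2.imread("pics/bt.png")[130:220,195:275]
cv2.imwrite("pics/bv.png",np.hstack([cv2.resize(s,(400,364),interpolation=2),cv2.resize(c,(324,364),interpolation=2)]))
```

```text
(no output)
```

View pics/bv.png

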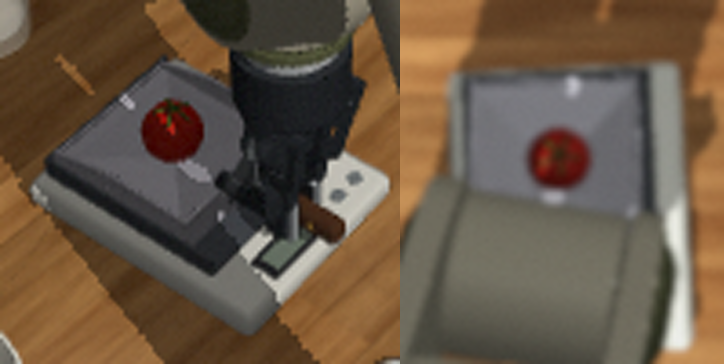

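Both sides are seated: the depth profile shows nose and left wall meeting the stops with no gap, and pushing further only raises the force. I'll relax the push and dwell.

>>> arm_command --rows '[[0, [-0.001, 0.0005, 0], 0], [0, [-0.001, 0.0005, 0], 0], [0, [0, 0, 0], 0], [0, [0, 0, 0], 0], [0, [0, 0, 0], 0], [0, [0, 0, 0], 0], [0, [0, 0, 0], 0], [0, [0, 0, 0], 0]]'

```text
t: 11.05
tcp_pos: [0.4937, 0.0362, 0.0617]
ee_rot: [3.14, 0.1, -0.003]
force: [-6.0, -2.0, 2.3]
finger_gap: 0.175
grip_force: 58.9
```

>>> arm_command --rows '[[0, [-0.0005, 0, -0.001], 0], [0, [-0.0005, 0.0005, -0.002], 0], [0, [-0.0005, 0.0005, -0.003], 0], [0, [0, 0, -0.004], 0], [0, [0, 0, -0.005], 0], [0, [0, 0, -0.005], 0], [0, [0, 0, -0.005], 0], [0, [0, 0, -0.005], 0], [0, [0, 0, -0.005], 0], [0, [0, 0, -0.005], 0]]'

```text
t: 12.05
tcp_pos: [0.493, 0.035, 0.1023]
ee_rot: [-3.14, -0.1, -0.0]
force: [0.9, 0.0, -1.7]
finger_gap: 0.176
grip_force: 58.4
```

>>> arm_command --rows '[[0, [0, 0, -0.005], 0], [0, [0, 0, -0.005], 0], [0, [0, 0, -0.005], 0], [0, [0, 0, -0.005], 0], [0, [0, 0, -0.005], 0], [0, [0, 0, -0.004], 0], [0, [0, 0, -0.003], 0], [0, [0, 0, -0.001], 0], [0, [0, 0, 0], 0], [0, [0, 0, 0], 0]]'

```text
t: 13.05
tcp_pos: [0.4929, 0.035, 0.1347]
ee_rot: [-3.14, -0.1, 0.001]
force: [0.0, 0.2, -1.9]
finger_gap: 0.176
grip_force: 58.4
```

```bash
python3 m.py c
python3 - <<'E'
from h import *
from scipy.optimize import least_squares
P=np.load("P_c.npy"); Pt=np.load("Pt_c.npy")
q=Pt[np.isfinite(Pt[...,0])&(abs(Pt[...,0]-.57)<.12)&(abs(Pt[...,1]-.35)<.12)&(Pt[...,2]>.077)&(Pt[...,2]<.09)]
r=least_squares(lambda p:np.hypot(q[:,0]-p[0],q[:,1]-p[1])-p[2],[.57,.35,.084],loss="soft_l1",f_scale=.002); print("bowl",r.x,len(q),q[:,2].max())
o=status.get_obs()
a=2*np.arctan2(o["ee_rot"][1],o["ee_rot"][0]);u=np.array([np.cos(a),np.sin(a)]);v=np.array([-u[1],u[0]])
for P in (P,Pt):
  d=P[...,:2]-o["tcp_pos"][:2]; U=d@u;V=d@v;Z=P[...,2]
  # pan side-wall tops: +-56.5 at u 50..160
  for s in (1,-1):
    for a in (55,70,90,110,130,150,165):
        m=(abs(U-a/1e3)<.003)&(abs(s*V-.0565)<.006)&(Z>.08); 
        if m.any(): print(s,a,m.sum(),round(float(np.nanmax(Z[m])),4),end=" | ")
  print()
E
```

```text
13.05 [0.49293173 0.03504679 0.13466396] -356.3613593472723 [ 0.01535613  0.22331878 -1.88480218] [-0.04287362  0.22868878 -0.06026361]
bowl [0.56092374 0.3284638  0.08246012] 301 0.08457225333686458
1 55 632 0.1369 | 1 70 692 0.1373 | 1 90 796 0.1375 | 1 110 248 0.1331 | -1 55 542 0.1373 | -1 70 627 0.1374 | -1 90 738 0.1371 | -1 110 215 0.1327 | 
1 110 6 0.1373 | 1 130 8 0.134 | 1 150 6 0.1268 | 1 165 8 0.122 | -1 70 2 0.1172 | -1 90 6 0.1343 | -1 110 10 0.1361 | -1 130 8 0.1342 | -1 150 9 0.1281 | -1 165 10 0.1235 |
```

Run:
```python
import cv2,numpy as np
s=cv2.imread("pics/cs.png")[130:260,180:310]; c=cv2.imread("pics/c.png")
cv2.imwrite("pics/cv.png",np.hstack([cv2.resize(s,(384,384),interpolation=2),c[:,:400]]))
```

```text
(no output)
```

View pics/cv.png

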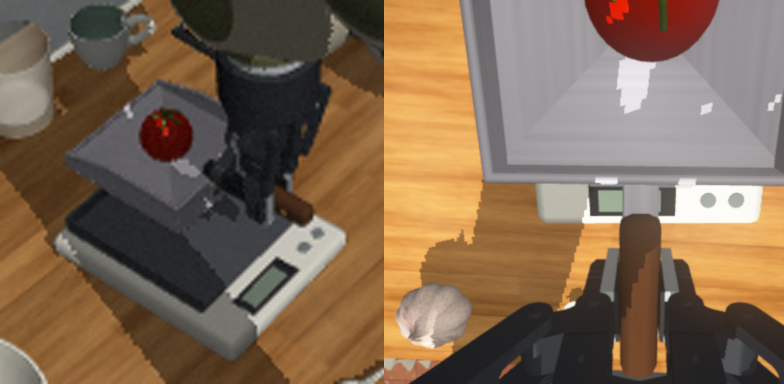

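The pan is lifted and level (wall tops 0.137 on both sides, underside about 0.107) with the tomato centred; the bowl's mouth is at (0.561,0.328), r 82 mm. I'll swing it 90° now.

>>> arm_command --rows '[[0, [0, 0, 0], -0.5], [0, [0, 0, 0], -1], [0, [0, 0, 0], -1.5], [0, [0, 0, 0], -2], [0, [0, 0, 0], -2.5], [0, [0, 0, 0], -3], [0, [0, 0, 0], -3.5], [0, [0, 0, 0], -4], [0, [0, 0, 0], -4], [0, [0, 0, 0], -4]]'

```text
t: 14.2
tcp_pos: [0.493, 0.035, 0.1348]
ee_rot: [3.035, 0.81, 0.0]
force: [0.5, 0.1, -2.5]
finger_gap: 0.181
grip_force: 58.4
```

>>> arm_command --rows '[[0, [0, 0, 0], -4], [0, [0, 0, 0], -4], [0, [0, 0, 0], -4], [0, [0, 0, 0], -4], [0, [0, 0, 0], -4], [0, [0, 0, 0], -4], [0, [0, 0, 0], -4], [0, [0, 0, 0], -4], [0, [0, 0, 0], -4], [0, [0, 0, 0], -4]]'

```text
t: 15.2
tcp_pos: [0.4932, 0.035, 0.1349]
ee_rot: [2.575, 1.799, 0.0]
force: [0.3, 0.4, -2.1]
finger_gap: 0.175
grip_force: 58.4
```

>>> arm_command --rows '[[0, [0, 0, 0], -4], [0, [0, 0, 0], -4], [0, [0, 0, 0], -3.5], [0, [0, 0, 0], -3.5], [0, [0, 0, 0], -3], [0, [0, 0, 0], -2.5], [0, [0, 0, 0], -1.5], [0, [0, 0, 0], -1], [0, [0, 0, 0], -0.5], [0, [0, 0, 0], -0.5]]'

```text
t: 16.2
tcp_pos: [0.4931, 0.035, 0.1348]
ee_rot: [2.149, 2.291, 0.0]
force: [0.1, -0.4, -1.7]
finger_gap: 0.18
grip_force: 58.4
```

>>> arm_command --rows '[[0, [0.001, 0.001, 0], 0], [0, [0.002, 0.002, 0], 0], [0, [0.003, 0.004, 0], 0], [0, [0.004, 0.005, 0], 0], [0, [0.005, 0.006, 0], 0], [0, [0.005, 0.006, 0], 0], [0, [0.005, 0.006, 0], 0], [0, [0.005, 0.006, 0], 0], [0, [0.005, 0.006, 0], 0], [0, [0.005, 0.006, 0], 0]]'

```text
t: 17.2
tcp_pos: [0.5389, 0.0785, 0.1348]
ee_rot: [-2.15, -2.291, 0.0]
force: [-0.5, -0.1, -2.5]
finger_gap: 0.177
grip_force: 58.4
```

>>> arm_command --rows '[[0, [0.005, 0.006, 0], 0], [0, [0.005, 0.006, 0], 0], [0, [0.005, 0.006, 0], 0], [0, [0.004, 0.006, 0], 0], [0, [0.004, 0.005, 0], 0], [0, [0.003, 0.004, 0], 0], [0, [0.002, 0.003, 0], 0], [0, [0.001, 0.002, 0], 0], [0, [0, 0.001, 0], 0], [0, [0, 0, 0], 0]]'

```text
t: 18.2
tcp_pos: [0.5755, 0.1093, 0.1348]
ee_rot: [2.15, 2.291, -0.0]
force: [-0.2, -0.3, -2.1]
finger_gap: 0.177
grip_force: 58.3
```

```bash
python3 m.py d
python3 - <<'E'
from h import *
pic,P,_=cloud("top")
for t in ("tomato","mixing_bowl"):
  for r in nets.trace("top",t)[:1]: q=P[r["mask"]&np.isfinite(P[...,0])]; print(t,r["p"],np.round(np.median(q,0),3))
s=cv2.imread("pics/ds.png")[130:350,100:330]; c=cv2.imread("pics/dt.png")[110:260,90:290]
cv2.imwrite("pics/dv.png",np.hstack([cv2.resize(s,(380,364),interpolation=2),cv2.resize(c,(400,364),interpolation=2)]))
E
```

```text
18.2 [0.57548781 0.10929174 0.13481898] 93.63086980876679 [-0.19326646 -0.2878102  -2.07339875] [-0.24696382 -0.0753709   0.05107862]
mixing_bowl 0.68 [0.566 0.363 0.033]
```

View pics/dv.png

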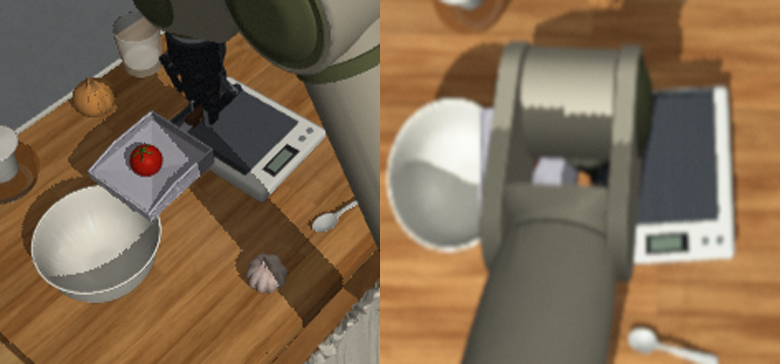

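The nose reaches about 4 cm in over the bowl's rim, with the pan level and the tomato centred. I'll lower it a little and settle.

>>> arm_command --rows '[[0, [0, 0, 0.001], 0], [0, [0, 0, 0.002], 0], [0, [0, 0, 0.002], 0], [0, [0, 0, 0.001], 0], [0, [0, 0, 0], 0], [0, [0, 0, 0], 0], [0, [0, 0, 0], 0], [0, [0, 0, 0], 0], [0, [0, 0, 0], 0], [0, [0, 0, 0], 0]]'

```text
t: 19.5
tcp_pos: [0.5755, 0.1094, 0.1288]
ee_rot: [2.15, 2.291, 0.0]
force: [-0.5, -0.4, -2.5]
finger_gap: 0.175
grip_force: 58.4
```

Run:
```python
from h import *
o=status.get_obs();print(o["tcp_pos"],o["force"],o["grip_force"])
pic,P,_=cloud("scene")
for r in nets.trace("scene","tomato")[:1]: q=P[r["mask"]&np.isfinite(P[...,0])]; print(np.round(np.median(q,0),3), "expect", o["tcp_pos"]+np.array([-.0068,.1078,0]))
print(arm.finish_job())
```

```text
[0.57548032 0.10940317 0.12883742] [-0.50334618 -0.41823847 -2.52406445] 58.38179111480713
[0.562 0.231 0.139] expect [0.56868032 0.21720317 0.12883742]
the job is handed in; nothing more can be done
None
```

I slid the pan square against both stops, lifted it level, swung it a quarter turn and handed the job in at about 19.5 s. It is held still by the handle, its nose 3–4 cm in over the empty bowl and about 18 mm above the rim, with the tomato in the middle; the judge's result wasn't shown.

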